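Lay a place for the spot test

ROBOT

A 7-joint arm with a two-finger parallel gripper is mounted at the origin on the work surface. World frame = base frame: x ahead of the robot, y to its left, z up, the work surface at z = 0. Lengths are in m, angles in rad, forces in N, time in s.
With the tool pointing down it reaches from about 0.35 to 0.9 m from the base axis. Payload 8.1 kg.
Tool frame: the origin (TCP) lies at the very end of the fingers, on their centre line; the grasp point (between the pads) lies 19 mm behind it (arm.tcp_to_grasp is the distance from the TCP to the grasp point, in m); z points along the fingers, y is the line along which they close (so a half turn about z gives the same grasp; the last joint's range is limited). The gripper opens to 85 mm and grips with 20 to 120 N. Pads are 22 mm wide; open, the fingers measure 114 mm over their backs; the gripper's body (76 mm by 85 mm) begins 54 mm behind the grasp point. The pads swing forward as they close: fully open they stand 13 mm farther back than shut.
Start: joints at [-1.225, 0.434, 0.025, 1.573, -0.012, 1.134, -0.075], TCP at [0.271, 0.563, 0.231] pointing down, gripper open.
Joint ranges: [-2.62, 2.62], [-0.44, 2.09], [-1.27, 1.32], [0.08, 2.57], [-1.32, 4.46], [0.12, 2], [-2.74, 2.74]. Speed limits (rad/s): [2.22, 2.22, 3.01, 3.01, 3.14, 3.14, 3.14].

INTERFACE

Orientations are given as a unit quaternion [x, y, z, w].
In Python, from bench import arm gives the robot as it stands.
- The arm moves only by the tool send_rows, never from a script. Its argument "plan" is a list that holds one entry, the list of rows, each a list of 5 numbers: the shift along the tool's x, y, z in m, then the turn about the tool's z in rad, then the opening, from 0 (shut) to 1 (fully open). In form: [[[tx, ty, tz, spin, grip], ...]]. A call has exactly 5 rows; each row shifts and turns the commanded pose from where the row before left it, along the tool's axes as they then stand; what a row does not reach is not made up. A row lasts 1/8 s, in which the tool goes at most 62.5 mm and 10.7 degrees, less where a joint would pass 70% of its speed; a pose out of reach is approached as far as the arm can. A call with a gripper value outside its range is refused whole. The fingers move at their own pace and stop on an object; the grip force is fixed at half the most. Time passes only in rows, so rows that do not move let the fingers close, or fill a call up. It gives the time, the measured TCP pose, the force, the opening and the grip force at its end, in the units of the state.
- arm.read_state(): the state, without advancing time (a new reading comes with each control period).
- arm.capture(name): name is "scene" or "top" or "wrist"; returns a dict with "img" (480x640x3 uint8, red, green, blue), "vfov" (degrees; the focal length in pixels is half the picture's height over the tangent of half this angle, whatever the lens; pixels are square), "cx", "cy" (the principal point, pixels), "extrinsics" (4x4, takes a point from world to camera coordinates). Camera axes: x right, y down, z forward; pixel columns grow to the right and rows downward; lengths in m; the calibration is good to about 2 mm. The wrist camera is an equidistant fisheye: a pixel r from the principal point sees the ray r / f radians off the axis. A picture is of the moment at which its call begins. There is no depth.
- arm.job_done(): hands the job in; it is judged then, once.
The state is a dict: "time_s": time; "joint_pos": joint angles; "dq": joint speeds; "effort": joint torques, N m; "tcp_pos": TCP position; "ee_rot": TCP orientation; "contact_force": force on the tool from outside, world axes, zero at the start; "wrist_torque": the same for the moment, N m; "gripper_width": finger opening in m; "grasp_force": force on a finger pad.
Only numpy, scipy, OpenCV 4.12 (cv2) and the standard library are available. Lean on these libraries where they do the work, as an engineer would, in place of code of your own. Each camera call takes 0.05 s, during which the arm holds its last target. There are 200 camera calls.

TASK

Lay the place ready for a spot test: stand the beaker in the middle of the dark grey heatproof mat with its pouring spout pointing at the white spotting tile, and stand the amber dropper bottle on the bench midway between the centres of the mat and the tile, in line with them. Stand the open sample pot on the bench behind the tile (the side away from the robot), centred on the tile's far long edge with a gap of about 2 cm, and only once it stands there put the knobbed lid on it, properly seated. Let go of everything, upright, and do not knock the flask or the stop clock out of place.

Things in the scene. Friction and masses are not known exactly. Their poses are not given: they have to be found in the camera images.
- beaker: loose white plastic beaker, open at the top, straight round wall 50 mm outer diameter, 3 mm thick, 68 mm high. A small spout sticks out 11 mm beyond the wall at the rim, between about 60 and 70 mm height. Origin: centre of the underside; z up; x points horizontally towards the spout. About 60 g.
- bottle: loose amber dropper bottle, 80 mm high: round body 40 mm diameter up to 50 mm height, then a narrow black cap (24 mm) with a small rubber bulb. Origin: centre of the underside; z up. About 90 g.
- pot: loose white open round sample pot, 45 mm high, outer diameter 56 mm at the foot and 62 mm at the rim, wall 3 mm (mouth 56 mm). Origin: centre of the underside; z up. About 60 g.
- lid: loose white round lid of the pot, starting on the bench knob up: a plug 42 mm in diameter (tapered to 36 mm at the bottom) and 6 mm deep below, a disc 70 mm in diameter from 6 to 11 mm height, and a grey knob 18 mm in diameter from 11 to 35 mm height. Origin: centre of the plug's underside; z up. Seated on the pot, the disc rests on the rim and the origin is 39 mm above the pot's origin. About 40 g.
- mat: fixed plain dark grey square heatproof mat, 120 x 120 mm, 6 mm thick, on the bench, on one side (left or right) of the tile. Origin: centre of the underside; z up; x roughly away from the robot.
- tile: fixed white rectangular spotting tile with 12 round wells, 90 mm (x) x 140 mm (y), 10 mm thick. Its centre is 310 mm from the mat's centre. Origin: centre of the underside; z up; x across the tile, pointing away from the robot to its far long edge (45 mm from the centre).
- flask: bystander: loose clear conical flask, 60 mm across the foot, 82 mm high. Origin: centre of the underside. Leave it where it is.
- clock: bystander: loose black stop clock lying flat, 70 x 85 x 22 mm. Origin: centre of the underside. Leave it where it is.
There are look-alikes about, which are no part of the job. What is shaped like the pot but green is not meant.

How it is judged:
On the way, in this order (a step that is already met when the one before it is completed fails the run):
1. the sample pot stands behind the tile, released (x of pot in the frame of tile between 0.083 and 0.111 m and y of pot in the frame of tile between -0.016 and 0.016 m and height (world z) of pot between -0.004 and 0.005 m and angle between pot's own z axis and vertical below 0.12 rad and linear speed of pot below 0.02 m/s and angular speed of pot below 0.2 rad/s and contact force between the fingers and pot below 0.05 N), for 0.2 s.
2. the lid is put on the pot (horizontal distance between lid and pot below 0.01 m and z of lid in the frame of pot between 0.035 and 0.043 m and angle between lid's own z axis and vertical below 0.12 rad and linear speed of lid below 0.02 m/s and angular speed of lid below 0.2 rad/s), for 0.2 s.
At the end, for the whole second after the job is handed in: All released, upright, at rest: beaker within 16 mm of mat centre, spout line within 95 mm of tile centre; bottle on the line mat-tile (20 mm), within 15 mm of midway; pot behind tile, gap 7 to 35 mm, within 16 mm of its centre line; lid seated on pot within 10 mm (all of step 2 and horizontal distance between beaker and mat below 0.016 m and height (world z) of beaker between 0.002 and 0.012 m and angle between each of beaker, bottle, pot's own z axis and vertical below 0.12 rad and linear speed of each of beaker, bottle, pot below 0.02 m/s and angular speed of each of beaker, bottle, pot below 0.2 rad/s and x of tile in the frame of beaker above 0.1 m and y of tile in the frame of beaker between -0.095 and 0.095 m and horizontal distance between bottle and mat below 0.17 m and horizontal distance between bottle and tile below 0.17 m and x of bottle in the frame of mat between -0.02 and 0.02 m and height (world z) of bottle between -0.004 and 0.005 m and x of pot in the frame of tile between 0.083 and 0.111 m and y of pot in the frame of tile between -0.016 and 0.016 m and height (world z) of pot between -0.004 and 0.005 m); the robot touches nothing.
It fails at once if the flask is moved more than 25 mm or tipped (distance of flask from where it was at the start of the episode above 0.025 m or angle between flask's own z axis and vertical above 0.4 rad).
It fails at once if the stop clock is moved more than 25 mm (distance of clock from where it was at the start of the episode above 0.025 m).
It also fails if it takes over 115 s, if anything falls off the work surface, if the arm or the gripper's body presses on something with over 40 N, if the wrist force passes 120 N, or if a joint passes its speed limit or range.

## Working session

There is one attempt and no reset: what is moved stays moved. The work goes in short steps, Python scripts to look and compute and a tool call to move; the robot and the scene stay as the last step left them, time stands still between calls to the robot, and variables do not carry over. Pictures are saved under pics/ and viewed, at most 14 in all, crops included, and the job is handed in when it is done.

Besides the shell and the picture viewer there is one more tool, called after "Request:" in YAML: its name, and indented under it one key for each argument. send_rows: Moves the arm, as the interface text tells. Its arguments: {"type":"object","properties":{"plan":{"type":"array"}},"required":["plan"]}

```bash
mkdir -p pics; ls
cat > h.py <<'E'
import numpy as np, cv2
from bench import arm
def cap(n):
    c=arm.capture(n); return c
def save(c,fn,crop=None,scale=1):
    im=c["img"][:,:,::-1]
    if crop: im=im[crop[1]:crop[3],crop[0]:crop[2]]
    im=cv2.resize(im,None,fx=scale,fy=scale,interpolation=cv2.INTER_CUBIC); cv2.imwrite('pics/'+fn,im)
def ray(c,u,v,fish=False):
    f=240/np.tan(np.radians(c["vfov"])/2); x=(u-c["cx"]);y=(v-c["cy"])
    if fish:
        r=np.hypot(x,y);t=r/f; d=np.array([np.sin(t)*x/max(r,1e-9),np.sin(t)*y/max(r,1e-9),np.cos(t)])
    else: d=np.array([x/f,y/f,1])
    E=np.array(c["extrinsics"]);R=E[:3,:3];t=E[:3,3]
    return -R.T@t, R.T@d
def onz(c,u,v,z=0,fish=False):
    o,d=ray(c,u,v,fish); return o+d*(z-o[2])/d[2]
def proj(c,P):
    E=np.array(c["extrinsics"]);p=E[:3,:3]@np.array(P)+E[:3,3];f=240/np.tan(np.radians(c["vfov"])/2)
    return c["cx"]+f*p[0]/p[2],c["cy"]+f*p[1]/p[2]
E
python3 - <<'E'
from h import *
s=arm.read_state();print({k:np.round(v,3) for k,v in s.items()})
for n in("scene","top","wrist"):
    c=cap(n);save(c,n+'0.png');print(n,c["vfov"],c["cx"],c["cy"],np.round(ray(c,320,240)[0],3),np.round(ray(c,320,240)[1],3));np.save('pics/'+n+'0.npy',c,allow_pickle=True)
E
```

```text
pics
{'time_s': np.float64(0.0), 'joint_pos': array([-1.225,  0.435,  0.025,  1.574, -0.012,  1.134, -0.075]), 'dq': array([-0.001, -0.   ,  0.002,  0.   ,  0.001,  0.001, -0.001]), 'effort': array([ 1.0000e-03, -6.7046e+01,  1.0260e+00, -3.1621e+01,  1.6000e-02,
        1.2000e-02, -0.0000e+00]), 'tcp_pos': array([0.271, 0.563, 0.231]), 'ee_rot': array([ 0.223,  0.975, -0.001, -0.   ]), 'contact_force': array([-0.272,  0.588,  0.047]), 'wrist_torque': array([-0.016,  0.014,  0.002]), 'grasp_force': np.float64(0.0), 'gripper_width': np.float64(0.086)}
scene 55.92977403346264 320.5412434488767 237.07761352640637 [1.11  0.24  0.597] [-0.657 -0.287 -0.698]
top 48.47989345048512 312.31139873883785 239.8026114845114 [0.419 0.005 1.181] [ 0.118 -0.007 -0.993]
wrist 65.70646984690485 325.41370698739587 239.55126981775462 [0.203 0.596 0.373] [ 0.257 -0.143 -0.956]
```

View pics/scene0.png

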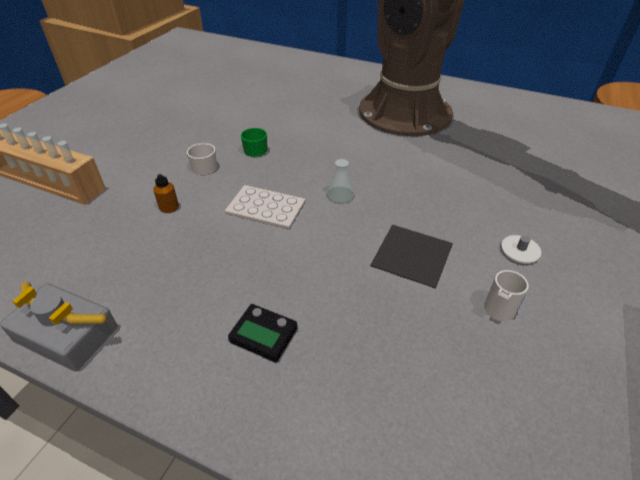

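View pics/top0.png

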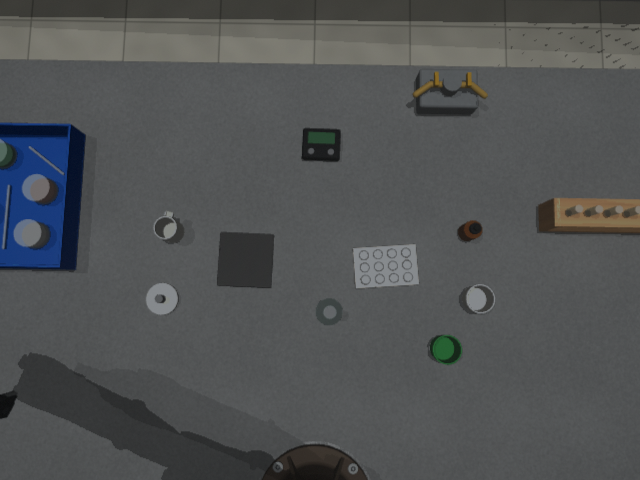

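The scene view shows, and the top view confirms: white pot at (479,299), green decoy at (445,348), bottle (471,231), tile (386,266), mat (246,260), beaker (166,228) with its spout at (170,214), lid (162,298), flask (329,312), clock (321,144). Candidates for the pot are the white one at (479,299) and the green one at (445,348). The white one fits. The white round things in the blue tray at (38,188) and (31,234) are outside the workspace. I'll measure and check a crop.

Run:
```python
from h import *
c=np.load('pics/top0.npy',allow_pickle=True).item(); im=c["img"]
hsv=cv2.cvtColor(im,cv2.COLOR_RGB2HSV)
w=((hsv[...,1]<45)&(hsv[...,2]>140)).astype(np.uint8)
def blob(m,x0,y0,x1,y1):
    s=np.zeros_like(m);s[y0:y1,x0:x1]=m[y0:y1,x0:x1]
    k,_=cv2.findContours(s,cv2.RETR_EXTERNAL,cv2.CHAIN_APPROX_NONE); return max(k,key=cv2.contourArea)
r=lambda p:np.round(p,4)
def quad(k,z):
    a=cv2.minAreaRect(k);b=cv2.boxPoints(a);P=np.array([onz(c,*p,z)[:2] for p in b])
    print(r(P.mean(0)),'sides',r(np.linalg.norm(P-np.roll(P,-1,0),axis=1)),'dir',r([np.degrees(np.arctan2(*(P[(i+1)%4]-P[i])[::-1])) for i in range(4)]))
quad(blob(w,335,230,435,300),.010)
d=((hsv[...,2]<62)).astype(np.uint8)
quad(blob(d,205,220,285,300),.006)
def circ(n,k,z):
    (u,v),R=cv2.minEnclosingCircle(k);p=onz(c,u,v,z);print(n,(round(u),round(v)),r(p[:2]),'diam',r(2*np.linalg.norm(onz(c,u+R,v,z)-p)))
circ('pot',blob(w,450,275,505,325),.045)
circ('lid',blob(w,140,275,185,325),.011)
circ('beaker',blob(w,145,205,190,250),.068)
am=((hsv[...,0]<20)&(hsv[...,1]>120)).astype(np.uint8)
circ('bottle',blob(am,450,210,495,250),.03)
for n,u,v,z in(('beaker c',166,228,.068),('spout',169.5,214,.068),('bulb',474,229,.08),('flask',329,312,.0),('clock',321,144,.02)): print(n,r(onz(c,u,v,z)[:2]))
a=im[195:325,130:205,::-1];b=im[205:365,425:500,::-1]
f=lambda q:cv2.resize(q,(375,int(q.shape[0]*5)),interpolation=cv2.INTER_CUBIC)
A,B=f(a),f(b);A=A[:590];H=590;cv2.imwrite('pics/crop1.png',np.hstack([A,np.zeros((H,10,3),np.uint8),B[:H]]) if A.shape[0]==H and B.shape[0]>=H else B[:600])
```

```text
[ 0.5033 -0.1476] sides [0.1358 0.0841 0.1347 0.0841] dir [ -85.4055 -176.7125   94.5868    4.0705]
[0.5123 0.1616] sides [0.1202 0.1215 0.12   0.1201] dir [ -0.9412 -92.2115 178.3663  87.8591]
pot (472, 296) [ 0.4392 -0.3267] diam 0.0087
lid (161, 289) [0.4445 0.342 ] diam 0.0418Traceback (most recent call last):
  File "<stdin>", line 19, in <module>
  File "<stdin>", line 7, in blob
ValueError: max() iterable argument is empty
```

Run:
```python
from h import *
c=np.load('pics/top0.npy',allow_pickle=True).item(); im=c["img"]
hsv=cv2.cvtColor(im,cv2.COLOR_RGB2HSV)
print('bg',hsv[200,300],hsv[320,200],'pot',hsv[299,479],hsv[298,152],hsv[228,166])
w=((hsv[...,1]<60)&(hsv[...,2]>112)).astype(np.uint8)
def blob(m,x0,y0,x1,y1):
    s=np.zeros_like(m);s[y0:y1,x0:x1]=m[y0:y1,x0:x1]
    k,_=cv2.findContours(s,cv2.RETR_EXTERNAL,cv2.CHAIN_APPROX_NONE); return np.vstack([q for q in k if len(q)>6])
r=lambda p:np.round(p,4)
def quad(k,z):
    a=cv2.minAreaRect(k);b=cv2.boxPoints(a);P=np.array([onz(c,*p,z)[:2] for p in b])
    print(r(P.mean(0)),'sides',r(np.linalg.norm(P-np.roll(P,-1,0),axis=1)),'dir',r([np.degrees(np.arctan2(*(P[(i+1)%4]-P[i])[::-1])) for i in range(4)]))
def circ(n,k,z):
    (u,v),R=cv2.minEnclosingCircle(k);p=onz(c,u,v,z);print(n,(round(u,1),round(v,1)),r(p[:2]),'diam',r(2*np.linalg.norm(onz(c,u+R,v,z)-p)))
try:
    quad(blob(w,335,230,435,300),.010)
    circ('pot',blob(w,450,275,505,325),.045)
    circ('lid',blob(w,140,275,185,325),.011)
    circ('beaker',blob(w,145,205,190,250),.068)
    am=((hsv[...,0]<20)&(hsv[...,1]>120)).astype(np.uint8)
    circ('bottle',blob(am,450,210,495,250),.04)
except Exception as e: print(e)
for n,u,v,z in(('beaker c',166,228,.068),('spout',169.5,214,.068),('bulb',474,229,.08),('flask',329,312,.0),('clock',321,144,.02)): print(n,r(onz(c,u,v,z)[:2]))
f=lambda q:cv2.resize(q,None,fx=4,fy=4,interpolation=cv2.INTER_CUBIC)
cv2.imwrite('pics/crop1.png',np.hstack([f(im[200:340,125:215,::-1]),f(im[205:345,425:520,::-1])]))
```

```text
bg [105   6  87] [100   9  84] pot [105  11 139] [107  13 141] [ 48   9 136]
[ 0.5042 -0.1482] sides [0.14   0.0884 0.1388 0.0883] dir [ -85.4052 -176.7284   94.5867    4.0785]
pot (480.5, 298.1) [ 0.4362 -0.3447] diam 0.0617
lid (161.4, 298.3) [0.4237 0.3412] diam 0.0701
beaker (165.5, 224.5) [0.5786 0.3241] diam 0.0596
bottle (472.5, 229.0) [ 0.5842 -0.3318] diam 0.0388
beaker c [0.5712 0.3227]
spout [0.6012 0.3167]
bulb [ 0.5785 -0.3231]
flask [ 0.4005 -0.0258]
clock [ 0.7737 -0.002 ]
```

View pics/crop1.png

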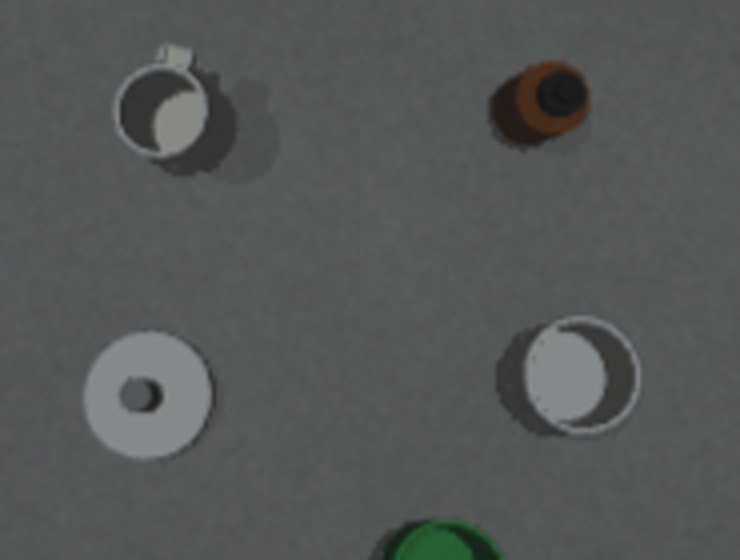

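The crop shows, on the left, the beaker (rim centre ≈ px (165.5,227.5), spout to (169,214)) and the lid. On the right are the bottle (bulb ≈ (475.5,228.5)) and the white pot, whose rim is at (480.5,298); the green decoy is below it. The white pot is the one meant.

```bash
cat >> h.py <<'E'
def yaw(s):
    x,y,z,w=s["ee_rot"]; return np.degrees(np.arctan2(1-2*(x*x+z*z),2*(x*y-z*w)))  # yaw of tool y axis
def rows(wps):
    """wps: (x,y,z,ty_yaw_deg,grip,n). Prints rows for moves, from measured pose (down tool)."""
    s=arm.read_state();p=np.array(s["tcp_pos"]);a=np.radians(yaw(s));out=[]
    print('at',np.round(p,4),'yaw',round(np.degrees(a),1),'w',round(float(s["gripper_width"]),4),'gf',round(float(s["grasp_force"]),1),'t',round(float(s["time_s"]),2))
    for x,y,z,w,g,n in wps:
        T=np.array([x,y,z]);w=a+(np.radians(w)-a+np.pi)%(2*np.pi)-np.pi if abs(w)<=180 else np.radians(w)
        for i in range(n):
            d=(T-p)/(n-i);ya=np.array([np.cos(a),np.sin(a),0]);xa=np.array([-np.sin(a),np.cos(a),0])
            # xa: y=z x x, z down -> x = y x z
            xa=np.cross(ya,[0,0,-1])
            sp=round(-(w-a)/(n-i),3);l=np.round([d@xa,d@ya,-d[2]],3)
            out.append([float(v) for v in l]+[sp,g]);p=p+xa*l[0]+ya*l[1]-np.array([0,0,l[2]]);a-=sp
    while len(out)%5: out.append([0,0,0,0,out[-1][4]])
    for i in range(0,len(out),5): print([out[i:i+5]])
E
python3 - <<'E'
from h import *
rows([(.45,.15,.25,-10,1,10),(.436,-.345,.16,-86,1,10)])
E
```

```text
at [0.2711 0.5627 0.2307] yaw 64.3 w 0.0853 gf 0.0 t 0.15
[[[-0.034, -0.029, -0.002, np.float64(0.13), 1], [-0.038, -0.025, -0.002, np.float64(0.13), 1], [-0.04, -0.02, -0.002, np.float64(0.13), 1], [-0.043, -0.014, -0.002, np.float64(0.129), 1], [-0.044, -0.009, -0.002, np.float64(0.13), 1]]]
[[[-0.045, -0.003, -0.002, np.float64(0.129), 1], [-0.045, 0.003, -0.002, np.float64(0.13), 1], [-0.044, 0.009, -0.002, np.float64(0.129), 1], [-0.043, 0.014, -0.002, np.float64(0.13), 1], [-0.04, 0.02, -0.001, np.float64(0.129), 1]]]
[[[-0.049, 0.007, 0.009, np.float64(0.133), 1], [-0.048, 0.014, 0.009, np.float64(0.133), 1], [-0.045, 0.02, 0.009, np.float64(0.133), 1], [-0.042, 0.026, 0.009, np.float64(0.133), 1], [-0.039, 0.031, 0.009, np.float64(0.132), 1]]]
[[[-0.034, 0.036, 0.009, np.float64(0.133), 1], [-0.029, 0.04, 0.009, np.float64(0.132), 1], [-0.024, 0.043, 0.009, np.float64(0.133), 1], [-0.018, 0.046, 0.009, np.float64(0.132), 1], [-0.011, 0.048, 0.009, np.float64(0.133), 1]]]
```

Request:
send_rows:
  plan:
    - [[-0.034, -0.029, -0.002, 0.13, 1], [-0.038, -0.025, -0.002, 0.13, 1], [-0.04, -0.02, -0.002, 0.13, 1], [-0.043, -0.014, -0.002, 0.13, 1], [-0.044, -0.009, -0.002, 0.13, 1]]

```text
time_s: 0.78
tcp_pos: [0.3609, 0.3551, 0.2413]
ee_rot: [0.524, 0.852, -0.0, -0.0]
contact_force: [1.1, 0.8, -0.5]
gripper_width: 0.0855
grasp_force: 0.0
```

Request:
send_rows:
  plan:
    - [[-0.045, -0.003, -0.002, 0.13, 1], [-0.045, 0.003, -0.002, 0.13, 1], [-0.044, 0.009, -0.002, 0.13, 1], [-0.043, 0.014, -0.002, 0.13, 1], [-0.04, 0.02, -0.001, 0.13, 1]]

```text
time_s: 1.4
tcp_pos: [0.4501, 0.1486, 0.2504]
ee_rot: [0.768, 0.64, 0.0, -0.0]
contact_force: [0.6, 0.1, -0.6]
gripper_width: 0.0853
grasp_force: 0.0
```

Request:
send_rows:
  plan:
    - [[-0.049, 0.007, 0.009, 0.133, 1], [-0.048, 0.014, 0.009, 0.133, 1], [-0.045, 0.02, 0.009, 0.133, 1], [-0.042, 0.026, 0.009, 0.133, 1], [-0.039, 0.031, 0.009, 0.133, 1]]

```text
time_s: 2.02
tcp_pos: [0.4421, -0.0992, 0.2051]
ee_rot: [0.935, 0.354, 0.0, -0.0]
contact_force: [0.8, 0.3, 0.0]
gripper_width: 0.0852
grasp_force: 0.0
```

Request:
send_rows:
  plan:
    - [[-0.034, 0.036, 0.009, 0.133, 1], [-0.029, 0.04, 0.009, 0.133, 1], [-0.024, 0.043, 0.009, 0.133, 1], [-0.018, 0.046, 0.009, 0.133, 1], [-0.011, 0.048, 0.009, 0.133, 1]]

```text
time_s: 2.65
tcp_pos: [0.4332, -0.3458, 0.1598]
ee_rot: [1.0, 0.029, -0.0, -0.0]
contact_force: [0.3, 0.8, 0.7]
gripper_width: 0.0855
grasp_force: 0.0
```

Run:
```python
from h import *
rows([(.436,-.345,.16,-86,1,3)])
print(arm.read_state()["joint_pos"].round(2))
c=cap("wrist");save(c,'w1.png');print(np.round(ray(c,320,240)[0],3))
```

```text
at [ 0.4332 -0.3458  0.1598] yaw -86.6 w 0.0855 gf 0.0 t 2.65
[[[0.001, -0.0, -0.0, np.float64(-0.004), 1], [0.001, -0.0, -0.0, np.float64(-0.003), 1], [0.001, -0.001, -0.0, np.float64(-0.004), 1], [0, 0, 0, 0, 1], [0, 0, 0, 0, 1]]]
[-0.01  0.49  0.84  1.88 -0.44  0.96 -0.48]
[ 0.507 -0.341  0.303]
```

View pics/w1.png

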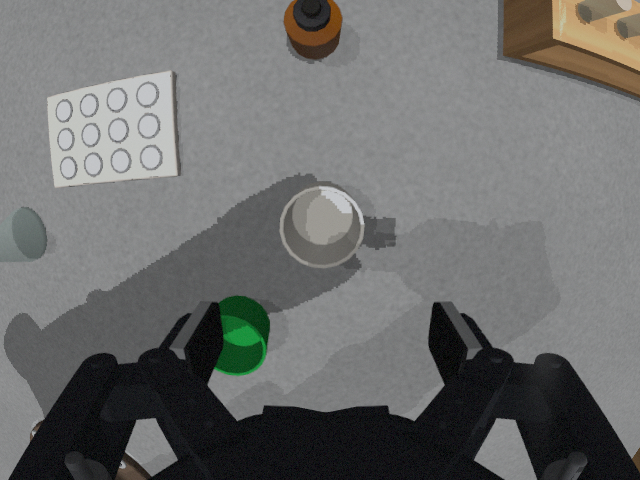

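The wrist view shows the pot rim centred at (322,227), the tile with corners (48,97), (172,72), (177,175), (55,186), the bottle at the top and the green decoy at (240,335).

Run:
```python
from h import *
c=cap("wrist")
r=lambda p:np.round(p[:2],4)
print('pot',r(onz(c,322,227,.045,1)),'diam',r(onz(c,364,227,.045,1)-onz(c,280,227,.045,1)))
P=np.array([onz(c,*p,.01,1)[:2] for p in((48,97),(172,72),(177,175),(55,186))]);print('tile',P.mean(0),P.round(3).tolist())
p=onz(c,322,227,.045,1)
rows([(p[0],p[1],.08,-86,1,5),(p[0],p[1],.013,-86,1,5),(p[0],p[1],.013,-86,.4,5)])
```

```text
pot [ 0.4358 -0.3495] diam [ 0.0026 -0.0605]
tile [ 0.50537785 -0.15671481] [[0.544, -0.086], [0.553, -0.222], [0.466, -0.227], [0.458, -0.091]]
at [ 0.4313 -0.3499  0.1598] yaw -87.0 w 0.0856 gf 0.0 t 2.75
[[[0.001, -0.0, 0.016, np.float64(-0.003), 1], [0.001, -0.0, 0.016, np.float64(-0.003), 1], [0.001, -0.0, 0.016, np.float64(-0.004), 1], [0.001, -0.0, 0.016, np.float64(-0.003), 1], [0.001, -0.0, 0.016, np.float64(-0.004), 1]]]
[[[-0.0, -0.0, 0.013, np.float64(0.0), 1], [-0.0, -0.0, 0.013, np.float64(0.0), 1], [-0.0, -0.0, 0.014, np.float64(0.0), 1], [-0.0, -0.0, 0.013, np.float64(0.0), 1], [-0.0, -0.0, 0.014, np.float64(0.0), 1]]]
[[[-0.0, -0.0, -0.0, np.float64(0.0), 0.4], [-0.0, -0.0, -0.0, np.float64(0.0), 0.4], [-0.0, -0.0, -0.0, np.float64(0.0), 0.4], [-0.0, -0.0, -0.0, np.float64(0.0), 0.4], [-0.0, -0.0, -0.0, np.float64(0.0), 0.4]]]
```

Request:
send_rows:
  plan:
    - [[0.002, -0.001, 0.016, 0, 1], [0.001, -0.001, 0.016, 0, 1], [0.001, -0.001, 0.016, 0, 1], [0.001, -0.001, 0.016, 0, 1], [0.001, -0.001, 0.016, 0, 1]]

```text
time_s: 3.38
tcp_pos: [0.4392, -0.3386, 0.0791]
ee_rot: [0.999, 0.032, -0.0, -0.0]
contact_force: [-0.6, -0.9, 0.5]
gripper_width: 0.0855
grasp_force: 0.0
```

Run:
```python
from h import *
c=cap("wrist");save(c,'w2.png')
np.save('pics/w2.npy',c,allow_pickle=True)
rows([])
```

```text
at [ 0.4385 -0.3378  0.0774] yaw -86.4 w 0.0854 gf 0.0 t 3.42
```

View pics/w2.png

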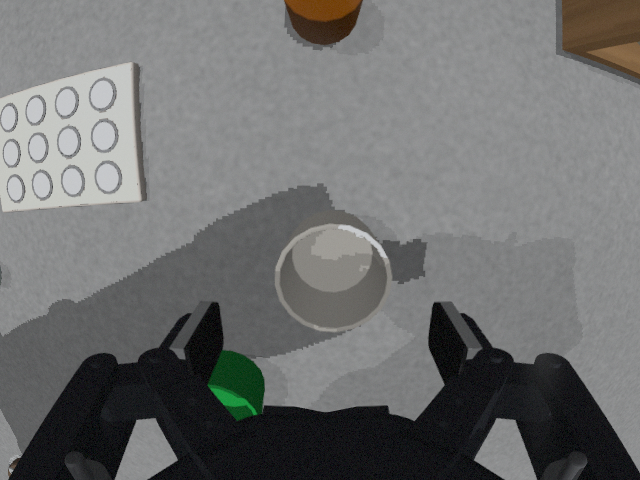

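The rim is centred at (333,278), about 7 px right of the finger mid-line (325).

Run:
```python
from h import *
c=np.load('pics/w2.npy',allow_pickle=True).item()
E=np.array(c["extrinsics"]);print('pot',onz(c,333,278,.045,1).round(4),'d',(onz(c,390.5,278,.045,1)-onz(c,275.5,278,.045,1)).round(4),'cam',np.round(ray(c,320,240)[0],4))
for i in range(3): print(arm.read_state()["tcp_pos"].round(4))
rows([])
```

```text
pot [ 0.4385 -0.3416  0.045 ] d [ 0.0036 -0.0598  0.    ] cam [ 0.5131 -0.333   0.222 ]
[ 0.4385 -0.3378  0.0774]
[ 0.4385 -0.3378  0.0774]
[ 0.4385 -0.3378  0.0774]
at [ 0.4385 -0.3378  0.0774] yaw -86.4 w 0.0854 gf 0.0 t 3.42
```

Request:
send_rows:
  plan:
    - [[0, 0.002, 0.013, 0, 1], [0, 0.002, 0.013, 0, 1], [0, 0, 0.013, 0, 1], [0, 0, 0.013, 0, 1], [0, 0, 0.012, 0, 1]]

```text
time_s: 4.05
tcp_pos: [0.4392, -0.343, 0.0154]
ee_rot: [1.0, 0.031, -0.0, -0.0]
contact_force: [-0.4, 0.6, -0.3]
gripper_width: 0.0855
grasp_force: 0.0
```

Request:
send_rows:
  plan:
    - [[0, 0, 0, 0, 0.4], [0, 0, 0, 0, 0.4], [0, 0, 0, 0, 0.4], [0, 0, 0, 0, 0.4], [0, 0, 0, 0, 0.4]]

```text
time_s: 4.68
tcp_pos: [0.4396, -0.3433, 0.0167]
ee_rot: [1.0, 0.031, 0.0, 0.0]
contact_force: [0.3, -0.1, 5.0]
gripper_width: 0.0589
grasp_force: 64.7
```

Run:
```python
from h import *
rows([(.4385,-.3416,.09,-86,.4,5),(.601,-.145,.09,-85.8,.4,10)])
```

```text
at [ 0.4396 -0.3433  0.0167] yaw -86.4 w 0.0589 gf 64.7 t 4.67
[[[-0.0, -0.0, -0.015, np.float64(-0.001), 0.4], [-0.0, -0.0, -0.015, np.float64(-0.002), 0.4], [-0.0, -0.001, -0.014, np.float64(-0.001), 0.4], [-0.0, -0.0, -0.015, np.float64(-0.002), 0.4], [-0.001, -0.001, -0.014, np.float64(-0.001), 0.4]]]
[[[0.018, -0.018, -0.0, np.float64(-0.0), 0.4], [0.018, -0.019, -0.0, np.float64(-0.0), 0.4], [0.017, -0.018, -0.0, np.float64(-0.0), 0.4], [0.018, -0.019, -0.0, np.float64(-0.001), 0.4], [0.017, -0.018, -0.0, np.float64(-0.0), 0.4]]]
[[[0.018, -0.019, -0.0, np.float64(-0.001), 0.4], [0.018, -0.018, -0.0, np.float64(-0.0), 0.4], [0.017, -0.018, -0.0, np.float64(-0.001), 0.4], [0.018, -0.019, -0.0, np.float64(-0.0), 0.4], [0.017, -0.018, -0.0, np.float64(-0.001), 0.4]]]
```

Request:
send_rows:
  plan:
    - [[0, 0, -0.015, 0, 0.4], [0, 0, -0.015, 0, 0.4], [0, 0, -0.015, 0, 0.4], [0, 0, -0.015, 0, 0.4], [0, 0, -0.014, 0, 0.4]]

```text
time_s: 5.3
tcp_pos: [0.4394, -0.3431, 0.0915]
ee_rot: [1.0, 0.031, 0.0, 0.0]
contact_force: [0.1, -0.5, -0.6]
gripper_width: 0.0585
grasp_force: 64.7
```

Request:
send_rows:
  plan:
    - [[0.018, -0.018, 0, 0, 0.4], [0.018, -0.018, 0, 0, 0.4], [0.017, -0.018, 0, 0, 0.4], [0.018, -0.018, 0, 0, 0.4], [0.017, -0.018, 0, 0, 0.4]]

```text
time_s: 5.92
tcp_pos: [0.5221, -0.247, 0.0909]
ee_rot: [1.0, 0.031, 0.0, -0.0]
contact_force: [-0.3, -0.4, -1.5]
gripper_width: 0.059
grasp_force: 64.7
```

Request:
send_rows:
  plan:
    - [[0.018, -0.018, 0, 0, 0.4], [0.018, -0.018, 0, 0, 0.4], [0.017, -0.018, 0, 0, 0.4], [0.018, -0.018, 0, 0, 0.4], [0.017, -0.018, 0, 0, 0.4]]

```text
time_s: 6.55
tcp_pos: [0.6042, -0.1516, 0.0908]
ee_rot: [1.0, 0.031, 0.0, 0.0]
contact_force: [-0.4, 0.3, 0.0]
gripper_width: 0.0585
grasp_force: 64.7
```

Request:
send_rows:
  plan:
    - [[0, 0, 0.01, 0, 0.4], [0, 0, 0.01, 0, 0.4], [0, 0, 0.01, 0, 0.4], [0, 0, 0, 0, 0.4], [0, 0, 0, 0, 0.4]]

```text
time_s: 7.18
tcp_pos: [0.6035, -0.153, 0.0604]
ee_rot: [1.0, 0.031, -0.0, 0.0]
contact_force: [-0.5, -1.4, 0.1]
gripper_width: 0.0585
grasp_force: 64.7
```

Run:
```python
from h import *
rows([(.601,-.143,.05,-85.8,.4,5)])
c=cap("wrist");save(c,'w3.png');np.save('pics/w3.npy',c,allow_pickle=True)
c=cap("top");np.save('pics/t3.npy',c,allow_pickle=True)
```

```text
at [ 0.6035 -0.153   0.0604] yaw -86.5 w 0.0585 gf 64.7 t 7.17
[[[-0.0, -0.002, 0.002, np.float64(-0.002), 0.4], [-0.0, -0.002, 0.002, np.float64(-0.002), 0.4], [-0.001, -0.002, 0.002, np.float64(-0.002), 0.4], [-0.0, -0.002, 0.002, np.float64(-0.003), 0.4], [-0.001, -0.002, 0.002, np.float64(-0.002), 0.4]]]
```

View pics/w3.png

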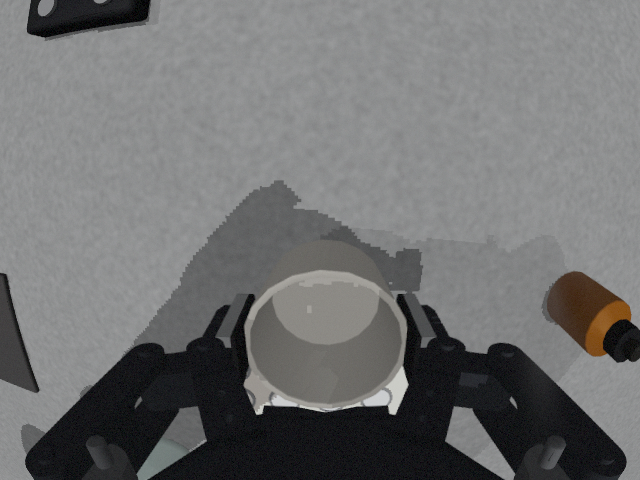

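Pot held centrally and level; tile's edge is just visible beneath. I shift +10 mm in y and lower.

Request:
send_rows:
  plan:
    - [[0, -0.005, 0.005, 0, 0.4], [-0.001, -0.005, 0.01, 0, 0.4], [0, 0, 0.01, 0, 0.4], [0, 0, 0.01, 0, 0.4], [0, 0, 0.007, 0, 0.4]]

```text
time_s: 7.9
tcp_pos: [0.6017, -0.1426, 0.0174]
ee_rot: [1.0, 0.031, -0.0, 0.0]
contact_force: [0.7, -0.4, -0.8]
gripper_width: 0.0587
grasp_force: 64.7
```

Run:
```python
from h import *
c=cap("top");rows([]);print(arm.read_state()["contact_force"])
im=c["img"];hsv=cv2.cvtColor(im,cv2.COLOR_RGB2HSV)
cv2.imwrite('pics/t4.png',cv2.resize(im[160:320,280:440,::-1],None,fx=3.5,fy=3.5,interpolation=cv2.INTER_CUBIC))
```

```text
at [ 0.6016 -0.1427  0.017 ] yaw -86.4 w 0.0588 gf 64.7 t 7.95
[-0.0986137   1.69201452 -1.04792384]
```

View pics/t4.png

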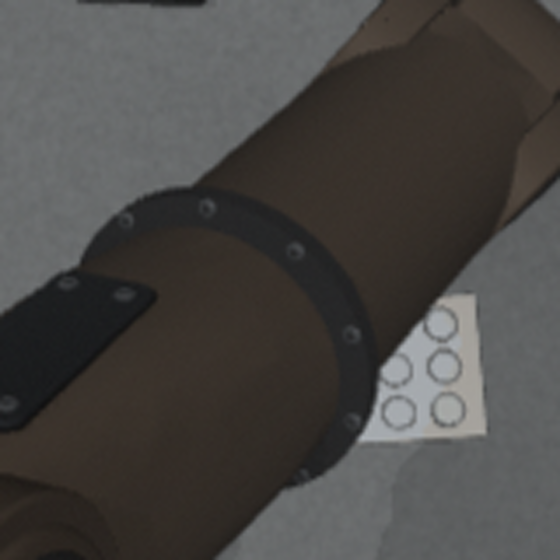

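Request:
send_rows:
  plan:
    - [[0, 0, 0.001, 0, 0.4], [0, 0, 0, 0, 0.7], [0, 0, 0, 0, 1], [0, 0, 0, 0, 1], [0, 0, 0, 0, 1]]

```text
time_s: 8.57
tcp_pos: [0.6021, -0.1425, 0.0175]
ee_rot: [1.0, 0.031, 0.0, -0.0]
contact_force: [-0.8, 0.2, -0.2]
gripper_width: 0.0848
grasp_force: 0.0
```

Request:
send_rows:
  plan:
    - [[0, 0, -0.02, 0, 1], [0, 0, -0.03, 0, 1], [0, 0, -0.04, 0, 1], [-0.02, 0, -0.04, 0, 1], [-0.03, 0, -0.03, 0, 1]]

```text
time_s: 9.2
tcp_pos: [0.5525, -0.1462, 0.1802]
ee_rot: [1.0, 0.031, 0.001, 0.0]
contact_force: [1.0, -0.7, 0.5]
gripper_width: 0.0853
grasp_force: 0.0
```

Request:
send_rows:
  plan:
    - [[0, 0, 0, 0, 1], [0, 0, 0, 0, 1], [0, 0, 0, 0, 1], [0, 0, 0, 0, 1], [0, 0, 0, 0, 1]]

```text
time_s: 9.82
tcp_pos: [0.5521, -0.1456, 0.1768]
ee_rot: [1.0, 0.031, -0.0, 0.0]
contact_force: [-0.2, 0.4, 0.5]
gripper_width: 0.0852
grasp_force: 0.0
```

Run:
```python
from h import *
c=cap("wrist");save(c,'w5.png');np.save('pics/w5.npy',c,allow_pickle=True)
rows([(.52,.1,.2,-60,1,6),(.424,.341,.13,-30,.6,9)])
```

```text
at [ 0.5521 -0.1457  0.1769] yaw -86.4 w 0.0854 gf 0.0 t 9.88
[[[-0.003, -0.041, -0.004, np.float64(-0.077), 1], [0.0, -0.041, -0.004, np.float64(-0.077), 1], [0.004, -0.041, -0.004, np.float64(-0.077), 1], [0.007, -0.041, -0.004, np.float64(-0.077), 1], [0.01, -0.04, -0.004, np.float64(-0.076), 1]]]
[[[0.013, -0.04, -0.003, np.float64(-0.077), 1], [0.004, -0.028, 0.008, np.float64(-0.058), 0.6], [0.006, -0.028, 0.008, np.float64(-0.058), 0.6], [0.007, -0.028, 0.008, np.float64(-0.058), 0.6], [0.009, -0.027, 0.008, np.float64(-0.058), 0.6]]]
[[[0.011, -0.027, 0.008, np.float64(-0.058), 0.6], [0.012, -0.026, 0.007, np.float64(-0.058), 0.6], [0.014, -0.026, 0.008, np.float64(-0.059), 0.6], [0.015, -0.025, 0.007, np.float64(-0.058), 0.6], [0.016, -0.023, 0.008, np.float64(-0.059), 0.6]]]
```

View pics/w5.png

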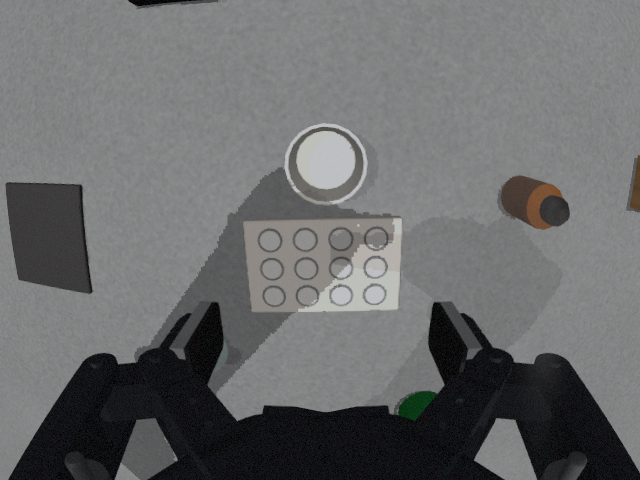

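The pot stands upright, rim centred at (326,164); tile corners (245,221), (400,217), (400,309), (252,312). It looks centred behind the far edge; I'll compute it.

Run:
```python
from h import *
c=np.load('pics/w5.npy',allow_pickle=True).item()
P=np.array([onz(c,*p,.01,1)[:2] for p in((245,221),(400,217),(400,309),(252,312))]);t=P.mean(0)
y=P[0]-P[1]+P[3]-P[2];y/=np.linalg.norm(y);x=np.array([y[1],-y[0]])
p=onz(c,326,164,.045,1)[:2];print('tile',t,np.degrees(np.arctan2(x[1],x[0])),P.round(3).tolist(),'pot',p,'in tile',(p-t)@x,(p-t)@y)
M=np.array([onz(c,*q,.006,1)[:2] for q in((8,183),(81,185),(91,292),(19,278))]);print('mat',M.mean(0))
print('bottle body',onz(c,527,198,.025,1),'bulb',onz(c,554,211,.08,1))
```

```text
tile [ 0.50526006 -0.14648675] 4.893370476188662 [[0.544, -0.075], [0.556, -0.209], [0.467, -0.221], [0.455, -0.081]] pot [ 0.60013866 -0.14222376] in tile 0.09489642368387008 -0.003845854618341662
mat [0.51509222 0.16024017]
bottle body [ 0.58548158 -0.32285876  0.025     ] bulb [ 0.58575907 -0.3158574   0.08      ]
```

Request:
send_rows:
  plan:
    - [[-0.003, -0.041, -0.004, -0.077, 1], [0, -0.041, -0.004, -0.077, 1], [0.004, -0.041, -0.004, -0.077, 1], [0.007, -0.041, -0.004, -0.077, 1], [0.01, -0.04, -0.004, -0.077, 1]]

```text
time_s: 10.5
tcp_pos: [0.5254, 0.0601, 0.1974]
ee_rot: [0.975, 0.223, 0.0, 0.0]
contact_force: [0.8, 0.2, 0.2]
gripper_width: 0.0857
grasp_force: 0.0
```

Request:
send_rows:
  plan:
    - [[0.013, -0.04, -0.003, -0.077, 1], [0.004, -0.028, 0.008, -0.058, 0.6], [0.006, -0.028, 0.008, -0.058, 0.6], [0.007, -0.028, 0.008, -0.058, 0.6], [0.009, -0.027, 0.008, -0.058, 0.6]]

```text
time_s: 11.12
tcp_pos: [0.4771, 0.2075, 0.168]
ee_rot: [0.929, 0.37, 0.0, 0.0]
contact_force: [0.6, 0.0, -0.7]
gripper_width: 0.0511
grasp_force: 0.0
```

Request:
send_rows:
  plan:
    - [[0.011, -0.027, 0.008, -0.058, 0.6], [0.012, -0.026, 0.007, -0.058, 0.6], [0.014, -0.026, 0.008, -0.058, 0.6], [0.015, -0.025, 0.007, -0.058, 0.6], [0.016, -0.023, 0.008, -0.058, 0.6]]

```text
time_s: 11.75
tcp_pos: [0.423, 0.3425, 0.1298]
ee_rot: [0.865, 0.502, 0.0, -0.0]
contact_force: [0.5, -0.0, -0.3]
gripper_width: 0.051
grasp_force: 0.0
```

Request:
send_rows:
  plan:
    - [[0, 0, 0, 0, 0.6], [0, 0, 0, 0, 0.6], [0, 0, 0, 0, 0.6], [0, 0, 0, 0, 0.6], [0, 0, 0, 0, 0.6]]

```text
time_s: 12.38
tcp_pos: [0.424, 0.3403, 0.1305]
ee_rot: [0.866, 0.499, 0.0, -0.0]
contact_force: [-0.6, 0.1, 0.3]
gripper_width: 0.0512
grasp_force: 0.0
```

Run:
```python
from h import *
c=cap("wrist");save(c,'w6.png');np.save('pics/w6.npy',c,allow_pickle=True)
rows([])
```

```text
at [0.4239 0.3404 0.1304] yaw -30.1 w 0.051 gf 0.0 t 12.43
```

View pics/w6.png

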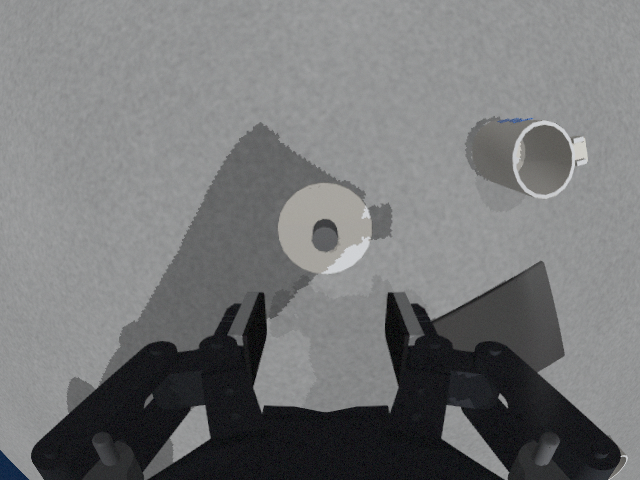

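The lid disc is centred at (325,228) and the knob top at (325,238); the beaker rim is at (544,159) with its spout at (580,150).

Run:
```python
from h import *
c=np.load('pics/w6.npy',allow_pickle=True).item()
print('disc',onz(c,325,228,.011,1),'knob',onz(c,325,238,.035,1))
b=onz(c,544,159,.068,1);s=onz(c,580,150,.066,1)-b;print('beaker',b,np.degrees(np.arctan2(s[1],s[0])))
k=onz(c,325,238,.035,1)
rows([(k[0],k[1],.06,-30,.6,5),(k[0],k[1],.014,-30,.6,5)])
```

```text
disc [0.42468725 0.34414412 0.011     ] knob [0.42450193 0.34378131 0.035     ]
beaker [0.57272855 0.32848059 0.068     ] -14.964147721371363
at [0.4239 0.3404 0.1304] yaw -30.1 w 0.051 gf 0.0 t 12.43
[[[0.001, -0.0, 0.014, np.float64(-0.0), 0.6], [0.001, -0.0, 0.014, np.float64(-0.0), 0.6], [0.0, -0.0, 0.014, np.float64(-0.0), 0.6], [0.001, -0.001, 0.014, np.float64(-0.0), 0.6], [0.0, -0.0, 0.014, np.float64(-0.001), 0.6]]]
[[[0.0, -0.0, 0.009, np.float64(0.0), 0.6], [0.0, -0.0, 0.009, np.float64(0.0), 0.6], [0.0, -0.0, 0.009, np.float64(0.0), 0.6], [0.0, -0.0, 0.01, np.float64(0.0), 0.6], [0.0, -0.0, 0.009, np.float64(0.0), 0.6]]]
```

Request:
send_rows:
  plan:
    - [[0.001, 0, 0.02, 0, 0.6], [0.001, 0, 0.02, 0, 0.6], [0.001, 0, 0.02, 0, 0.6], [0, -0.001, 0.02, 0, 0.6], [0, 0, 0.02, 0, 0.6]]

```text
time_s: 13.05
tcp_pos: [0.4245, 0.3438, 0.0297]
ee_rot: [0.866, 0.5, 0.0, -0.0]
contact_force: [-0.3, 0.7, -0.4]
gripper_width: 0.051
grasp_force: 0.0
```

Request:
send_rows:
  plan:
    - [[0, 0, 0.01, 0, 0.6], [0, 0, 0.006, 0, 0.6], [0, 0, 0, 0, 0.6], [0, 0, 0, 0, 0.1], [0, 0, 0, 0, 0.1]]

```text
time_s: 13.68
tcp_pos: [0.4247, 0.344, 0.0149]
ee_rot: [0.866, 0.5, 0.0, -0.0]
contact_force: [-3.8, -2.6, 23.7]
gripper_width: 0.0163
grasp_force: 55.9
```

Request:
send_rows:
  plan:
    - [[0, 0, 0, 0, 0.1], [0, 0, 0, 0, 0.1], [0, 0, 0, 0, 0.1], [0, 0, 0, 0, 0.1], [0, 0, 0, 0, 0.1]]

```text
time_s: 14.3
tcp_pos: [0.4247, 0.344, 0.0151]
ee_rot: [0.866, 0.5, 0.0, -0.0]
contact_force: [-1.2, -0.4, 5.4]
gripper_width: 0.0156
grasp_force: 58.4
```

Run:
```python
from h import *
rows([(.4245,.3438,.13,-30,.1,5),(.52,.1,.14,-60,.1,7),(.601,-.142,.12,-86,.1,8)])
```

```text
at [0.4247 0.344  0.0151] yaw -30.0 w 0.0156 gf 58.4 t 14.3
[[[-0.0, -0.0, -0.023, np.float64(-0.0), 0.1], [-0.0, -0.0, -0.023, np.float64(-0.0), 0.1], [-0.0, -0.0, -0.023, np.float64(-0.0), 0.1], [-0.0, -0.0, -0.023, np.float64(-0.0), 0.1], [-0.0, -0.0, -0.023, np.float64(-0.0), 0.1]]]
[[[-0.023, 0.029, -0.001, np.float64(0.075), 0.1], [-0.021, 0.031, -0.001, np.float64(0.075), 0.1], [-0.019, 0.032, -0.002, np.float64(0.075), 0.1], [-0.016, 0.034, -0.001, np.float64(0.075), 0.1], [-0.014, 0.035, -0.002, np.float64(0.074), 0.1]]]
[[[-0.011, 0.036, -0.001, np.float64(0.075), 0.1], [-0.008, 0.036, -0.002, np.float64(0.074), 0.1], [-0.006, 0.031, 0.003, np.float64(0.057), 0.1], [-0.005, 0.032, 0.002, np.float64(0.057), 0.1], [-0.003, 0.032, 0.003, np.float64(0.057), 0.1]]]
[[[-0.001, 0.032, 0.002, np.float64(0.057), 0.1], [0.001, 0.032, 0.003, np.float64(0.056), 0.1], [0.003, 0.032, 0.002, np.float64(0.057), 0.1], [0.004, 0.031, 0.003, np.float64(0.056), 0.1], [0.006, 0.032, 0.002, np.float64(0.057), 0.1]]]
```

Request:
send_rows:
  plan:
    - [[0, 0, -0.023, 0, 0.1], [0, 0, -0.023, 0, 0.1], [0, 0, -0.023, 0, 0.1], [0, 0, -0.023, 0, 0.1], [0, 0, -0.023, 0, 0.1]]

```text
time_s: 14.92
tcp_pos: [0.4243, 0.3437, 0.1304]
ee_rot: [0.866, 0.5, 0.0, -0.0]
contact_force: [-0.2, 0.5, 0.0]
gripper_width: 0.0159
grasp_force: 58.6
```

Run:
```python
from h import *
c=cap("scene");save(c,'s7.png',(420,130,600,330),3);c=cap("wrist");save(c,'w7.png',(200,180,440,420),2.5)
a=cv2.imread('pics/s7.png');b=cv2.imread('pics/w7.png');cv2.imwrite('pics/c7.png',cv2.resize(np.hstack([cv2.resize(a,(540,600)),b]),(800,420)))
```

```text
(no output)
```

View pics/c7.png

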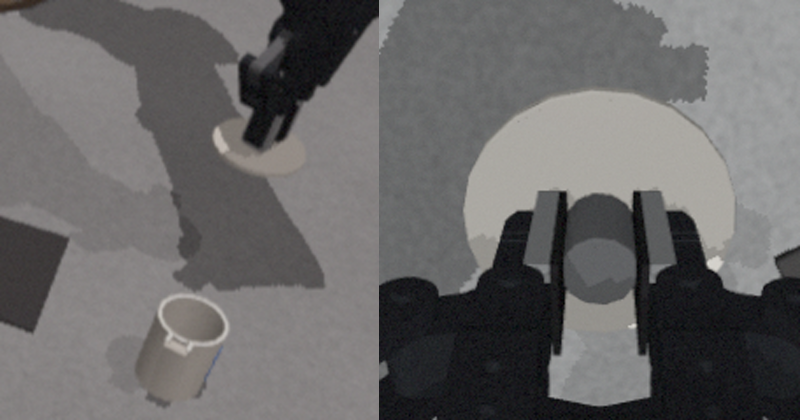

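Lid hangs level from its knob between the pads. Now over to the pot.

Request:
send_rows:
  plan:
    - [[-0.023, 0.029, -0.001, 0.075, 0.1], [-0.021, 0.031, -0.001, 0.075, 0.1], [-0.019, 0.032, -0.002, 0.075, 0.1], [-0.016, 0.034, -0.001, 0.075, 0.1], [-0.014, 0.035, -0.002, 0.075, 0.1]]

```text
time_s: 15.65
tcp_pos: [0.4924, 0.1684, 0.1359]
ee_rot: [0.945, 0.328, -0.0, -0.0]
contact_force: [0.4, 0.2, -0.6]
gripper_width: 0.0159
grasp_force: 58.6
```

Request:
send_rows:
  plan:
    - [[-0.011, 0.036, -0.001, 0.075, 0.1], [-0.008, 0.036, -0.002, 0.075, 0.1], [-0.006, 0.031, 0.003, 0.057, 0.1], [-0.005, 0.032, 0.002, 0.057, 0.1], [-0.003, 0.032, 0.003, 0.057, 0.1]]

```text
time_s: 16.27
tcp_pos: [0.5498, 0.0081, 0.1307]
ee_rot: [0.985, 0.174, -0.0, -0.0]
contact_force: [0.4, 0.2, 0.3]
gripper_width: 0.0155
grasp_force: 58.6
```

Request:
send_rows:
  plan:
    - [[-0.001, 0.032, 0.002, 0.057, 0.1], [0.001, 0.032, 0.003, 0.057, 0.1], [0.003, 0.032, 0.002, 0.057, 0.1], [0.004, 0.031, 0.003, 0.057, 0.1], [0.006, 0.032, 0.002, 0.057, 0.1]]

```text
time_s: 16.9
tcp_pos: [0.5998, -0.1436, 0.1184]
ee_rot: [0.999, 0.032, -0.0, -0.0]
contact_force: [0.6, -0.2, -0.6]
gripper_width: 0.016
grasp_force: 58.5
```

Request:
send_rows:
  plan:
    - [[0, 0, 0, 0, 0.1], [0, 0, 0, 0, 0.1], [0, 0, 0, 0, 0.1], [0, 0, 0, 0, 0.1], [0, 0, 0, 0, 0.1]]

```text
time_s: 17.52
tcp_pos: [0.6, -0.1423, 0.1194]
ee_rot: [0.999, 0.033, 0.0, -0.0]
contact_force: [0.4, -0.4, -0.6]
gripper_width: 0.0157
grasp_force: 58.6
```

Run:
```python
from h import *
c=cap("wrist");rows([(.6005,-.1422,.07,-86,.1,5)])
save(c,'w8.png',(160,100,480,420),1.8)
np.save('pics/w8.npy',c,allow_pickle=True)
```

```text
at [ 0.6    -0.1425  0.1194] yaw -86.2 w 0.016 gf 58.6 t 17.57
[[[0.0, -0.0, 0.01, np.float64(-0.001), 0.1], [0.0, -0.0, 0.01, np.float64(-0.001), 0.1], [0.0, -0.0, 0.01, np.float64(-0.0), 0.1], [0.0, -0.0, 0.01, np.float64(-0.001), 0.1], [0.001, -0.0, 0.009, np.float64(-0.0), 0.1]]]
```

View pics/w8.png

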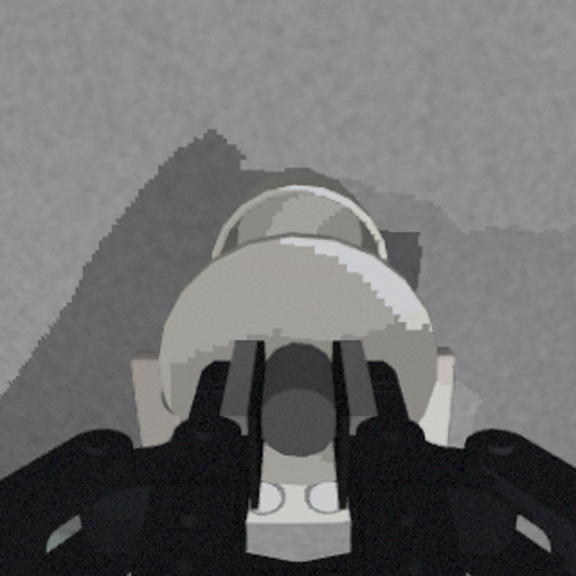

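Lid and pot rim line up laterally (both at column ≈300 of the crop). Lowering.

Request:
send_rows:
  plan:
    - [[0, 0, 0.015, 0, 0.1], [0, 0, 0.015, 0, 0.1], [0.001, 0, 0.015, 0, 0.1], [0, 0, 0.008, 0, 0.1], [0, 0, 0.004, 0, 0.1]]

```text
time_s: 18.2
tcp_pos: [0.6006, -0.143, 0.0615]
ee_rot: [0.999, 0.033, -0.0, 0.0]
contact_force: [0.4, -0.5, -0.3]
gripper_width: 0.0164
grasp_force: 58.5
```

Request:
send_rows:
  plan:
    - [[0, 0, 0.003, 0, 0.1], [0, 0, 0.003, 0, 0.1], [0, 0, 0.002, 0, 0.1], [0, 0, 0, 0, 0.1], [0, 0, 0, 0, 0.1]]

```text
time_s: 18.82
tcp_pos: [0.601, -0.1429, 0.0544]
ee_rot: [0.999, 0.033, 0.0, -0.0]
contact_force: [0.0, -0.3, -0.8]
gripper_width: 0.0161
grasp_force: 58.5
```

Request:
send_rows:
  plan:
    - [[0, 0, 0.001, 0, 0.1], [0, 0, 0, 0, 0.1], [0, 0, 0, 0, 0.5], [0, 0, 0, 0, 0.5], [0, 0, 0, 0, 0.5]]

```text
time_s: 19.45
tcp_pos: [0.6009, -0.1429, 0.0532]
ee_rot: [0.999, 0.033, -0.0, 0.0]
contact_force: [0.6, -0.1, -0.1]
gripper_width: 0.0432
grasp_force: 0.0
```

Request:
send_rows:
  plan:
    - [[0, 0, -0.015, 0, 0.5], [0, 0, -0.025, 0, 0.5], [0, 0, -0.03, 0, 0.5], [-0.02, 0, -0.03, 0, 0.5], [-0.02, 0, -0.02, 0, 0.5]]

```text
time_s: 20.08
tcp_pos: [0.561, -0.1461, 0.1756]
ee_rot: [0.999, 0.033, 0.001, 0.0]
contact_force: [0.1, 0.8, 0.5]
gripper_width: 0.0426
grasp_force: 0.0
```

Request:
send_rows:
  plan:
    - [[0, 0, 0, 0, 0.8], [0, 0, 0, 0, 1], [0, 0, 0, 0, 1], [0, 0, 0, 0, 1], [0, 0, 0, 0, 1]]

```text
time_s: 20.7
tcp_pos: [0.561, -0.1455, 0.1729]
ee_rot: [0.999, 0.033, -0.0, 0.0]
contact_force: [0.3, -0.4, -0.1]
gripper_width: 0.0855
grasp_force: 0.0
```

Run:
```python
from h import *
c=cap("wrist");d=cap("scene")
a=c["img"][60:340,180:560,::-1];b=d["img"][150:245,190:319,::-1]
a=cv2.resize(a,(500,368));b=cv2.resize(b,(300,221));o=np.zeros((368,800,3),np.uint8);o[:,:500]=a;o[:221,500:]=b;cv2.imwrite('pics/c9.png',o)
np.save('pics/w9.npy',c,allow_pickle=True)
rows([(.58,-.33,.16,-86,1,6)])
```

```text
at [ 0.561  -0.1456  0.1731] yaw -86.2 w 0.0855 gf 0.0 t 20.8
[[[0.001, 0.031, 0.002, np.float64(-0.001), 1], [0.001, 0.031, 0.002, np.float64(-0.001), 1], [0.001, 0.031, 0.002, np.float64(-0.001), 1], [0.001, 0.031, 0.002, np.float64(-0.0), 1], [0.001, 0.031, 0.003, np.float64(-0.001), 1]]]
[[[0.001, 0.03, 0.002, np.float64(-0.0), 1], [0, 0, 0, 0, 1], [0, 0, 0, 0, 1], [0, 0, 0, 0, 1], [0, 0, 0, 0, 1]]]
```

View pics/c9.png

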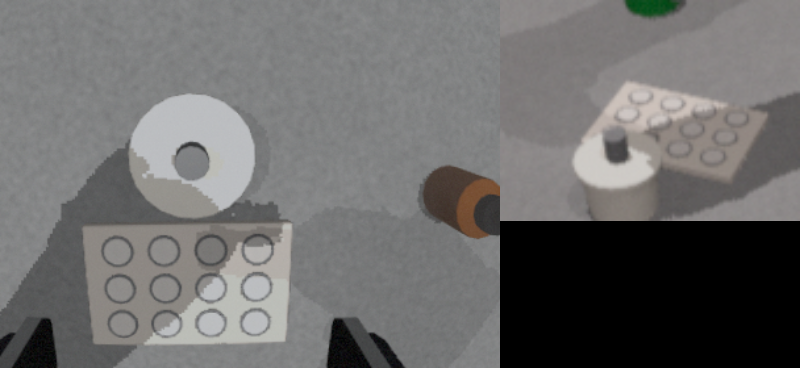

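The lid sits flat on the pot, disc concentric at crop (192,156). Next the bottle.

Request:
send_rows:
  plan:
    - [[0.001, 0.031, 0, 0, 1], [0.001, 0.031, 0, 0, 1], [0.001, 0.031, 0, 0, 1], [0.001, 0.031, 0, 0, 1], [0.001, 0.031, 0, 0, 1]]

```text
time_s: 21.42
tcp_pos: [0.5762, -0.3008, 0.1732]
ee_rot: [0.999, 0.033, -0.0, -0.0]
contact_force: [0.3, -0.5, 0.4]
gripper_width: 0.0856
grasp_force: 0.0
```

Request:
send_rows:
  plan:
    - [[0.001, 0.025, 0, 0, 1], [0, 0, 0, 0, 1], [0, 0, 0, 0, 1], [0, 0, 0, 0, 1], [0, 0, 0, 0, 1]]

```text
time_s: 22.05
tcp_pos: [0.5791, -0.3237, 0.1733]
ee_rot: [0.999, 0.033, 0.0, -0.0]
contact_force: [-0.4, -0.7, -1.1]
gripper_width: 0.0853
grasp_force: 0.0
```

Run:
```python
from h import *
o=np.load('pics/w9.npy',allow_pickle=True).item();p=onz(o,325.9,178.7,.05,1);print('lid',p)
c=cap("wrist");np.save('pics/w10.npy',c,allow_pickle=True);im=c["img"];hsv=cv2.cvtColor(im,cv2.COLOR_RGB2HSV)
m=((hsv[...,0]<22)&(hsv[...,1]>120)).astype(np.uint8);n,l,s,ce=cv2.connectedComponentsWithStats(m)
for i in range(1,n):
    if s[i,4]>80: print(s[i],ce[i])
rows([])
```

```text
lid [ 0.59927098 -0.14246253  0.05      ]
[ 306  188   53   62 1636] [331.20110024 213.71760391]
at [ 0.579  -0.3239  0.1733] yaw -86.2 w 0.0854 gf 0.0 t 22.1
```

Run:
```python
from h import *
c=np.load('pics/w10.npy',allow_pickle=True).item();im=c["img"];hsv=cv2.cvtColor(im,cv2.COLOR_RGB2HSV)
m=((hsv[...,0]<22)&(hsv[...,1]>120)); 
for v in range(190,252,6):
    x=np.where(m[v,290:380])[0]; k=im[v,290:380].max(1)<45; kx=np.where(k)[0]
    print(v,x.min()+290,x.max()+290,'blk',(kx.min()+290,kx.max()+290) if len(kx) else '')
for v in range(252,275,6):
    kx=np.where(im[v,290:380].max(1)<45)[0]; print(v,'blk',(kx.min()+290,kx.max()+290) if len(kx) else '')
for v in (220,224,228): print(onz(c,332.5,v,.05,1).round(4))
```

```text
190 322 340 blk 
196 314 347 blk 
202 311 351 blk 
208 309 353 blk 
214 307 356 blk (np.int64(325), np.int64(339))
220 306 357 blk (np.int64(319), np.int64(345))
226 306 358 blk (np.int64(317), np.int64(348))
232 307 356 blk (np.int64(316), np.int64(348))
238 311 353 blk (np.int64(318), np.int64(346))
244 316 347 blk (np.int64(324), np.int64(341))Traceback (most recent call last):
  File "<stdin>", line 6, in <module>
    return umr_minimum(a, axis, None, out, keepdims, initial, where)
ValueError: zero-size array to reduction operation minimum which has no identity
```

Run:
```python
from h import *
c=np.load('pics/w10.npy',allow_pickle=True).item()
p=onz(c,332,224,.05,1);print(p,onz(c,332,229,.08,1))
rows([(p[0],p[1],.02,-86.2,1,10)])
```

```text
[ 0.58405173 -0.32725072  0.05      ] [ 0.58842086 -0.32643478  0.08      ]
at [ 0.579  -0.3239  0.1733] yaw -86.2 w 0.0854 gf 0.0 t 22.1
[[[0.0, 0.0, 0.015, np.float64(0.0), 1], [0.001, 0.0, 0.015, np.float64(0.0), 1], [0.0, 0.0, 0.015, np.float64(0.0), 1], [0.001, 0.001, 0.015, np.float64(0.0), 1], [0.0, 0.0, 0.016, np.float64(0.0), 1]]]
[[[0.001, 0.001, 0.015, np.float64(0.0), 1], [0.0, 0.0, 0.016, np.float64(0.0), 1], [0.001, 0.001, 0.015, np.float64(0.0), 1], [0.0, 0.0, 0.016, np.float64(0.0), 1], [0.001, 0.001, 0.015, np.float64(0.0), 1]]]
```

Request:
send_rows:
  plan:
    - [[0.002, 0.001, 0.01, 0, 1], [0.001, 0.001, 0.015, 0, 1], [0.001, 0.001, 0.015, 0, 1], [0.001, 0, 0.02, 0, 1], [0, 0, 0.02, 0, 1]]

```text
time_s: 22.72
tcp_pos: [0.5838, -0.3272, 0.0915]
ee_rot: [0.999, 0.033, -0.0, -0.0]
contact_force: [0.8, 0.4, 0.5]
gripper_width: 0.0856
grasp_force: 0.0
```

Request:
send_rows:
  plan:
    - [[0, 0, 0.02, 0, 1], [0, 0, 0.02, 0, 1], [0, 0, 0.02, 0, 1], [0, 0, 0.014, 0, 1], [0, 0, 0, 0, 1]]

```text
time_s: 23.35
tcp_pos: [0.5834, -0.327, 0.0181]
ee_rot: [0.999, 0.033, -0.001, -0.0]
contact_force: [-0.2, -0.3, -0.7]
gripper_width: 0.0853
grasp_force: 0.0
```

Request:
send_rows:
  plan:
    - [[0, 0, 0, 0, 0.3], [0, 0, 0, 0, 0.3], [0, 0, 0, 0, 0.3], [0, 0, 0, 0, 0.3], [0, 0, 0, 0, 0.3]]

```text
time_s: 23.98
tcp_pos: [0.5846, -0.3277, 0.0204]
ee_rot: [0.999, 0.033, 0.001, 0.0]
contact_force: [-0.5, 1.1, 5.0]
gripper_width: 0.0384
grasp_force: 60.3
```

Run:
```python
from h import *
rows([(.584,-.327,.16,-86,.3,5),(.51,.007,.16,-86,.3,10)])
```

```text
at [ 0.5846 -0.3277  0.0204] yaw -86.2 w 0.0384 gf 60.3 t 23.98
[[[-0.0, -0.0, -0.028, np.float64(-0.001), 0.3], [-0.0, -0.0, -0.028, np.float64(-0.001), 0.3], [-0.0, -0.0, -0.028, np.float64(-0.001), 0.3], [-0.0, -0.0, -0.028, np.float64(-0.001), 0.3], [-0.0, -0.001, -0.028, np.float64(-0.0), 0.3]]]
[[[-0.005, -0.034, 0.0, np.float64(-0.0), 0.3], [-0.005, -0.034, 0.0, np.float64(-0.0), 0.3], [-0.005, -0.034, 0.0, np.float64(-0.0), 0.3], [-0.005, -0.034, 0.0, np.float64(-0.0), 0.3], [-0.005, -0.034, 0.0, np.float64(-0.0), 0.3]]]
[[[-0.005, -0.034, 0.0, np.float64(-0.0), 0.3], [-0.005, -0.034, 0.0, np.float64(-0.0), 0.3], [-0.005, -0.033, 0.0, np.float64(-0.0), 0.3], [-0.006, -0.034, 0.0, np.float64(-0.0), 0.3], [-0.005, -0.033, 0.0, np.float64(-0.0), 0.3]]]
```

Request:
send_rows:
  plan:
    - [[0, 0, -0.028, 0, 0.3], [0, 0, -0.028, 0, 0.3], [0, 0, -0.028, 0, 0.3], [0, 0, -0.028, 0, 0.3], [0, 0, -0.028, 0, 0.3]]

```text
time_s: 24.6
tcp_pos: [0.5839, -0.3272, 0.1603]
ee_rot: [0.999, 0.033, 0.0, -0.0]
contact_force: [0.3, 0.1, -1.6]
gripper_width: 0.0385
grasp_force: 60.5
```

Request:
send_rows:
  plan:
    - [[-0.005, -0.034, 0, 0, 0.3], [-0.005, -0.034, 0, 0, 0.3], [-0.005, -0.034, 0, 0, 0.3], [-0.005, -0.034, 0, 0, 0.3], [-0.005, -0.034, 0, 0, 0.3]]

```text
time_s: 25.22
tcp_pos: [0.5475, -0.1582, 0.1594]
ee_rot: [0.999, 0.033, 0.0, -0.0]
contact_force: [0.9, 0.7, -1.0]
gripper_width: 0.0382
grasp_force: 60.5
```

Request:
send_rows:
  plan:
    - [[-0.005, -0.034, 0, 0, 0.3], [-0.005, -0.034, 0, 0, 0.3], [-0.005, -0.033, 0, 0, 0.3], [-0.006, -0.034, 0, 0, 0.3], [-0.005, -0.033, 0, 0, 0.3]]

```text
time_s: 25.85
tcp_pos: [0.5104, 0.0077, 0.1595]
ee_rot: [0.999, 0.033, 0.0, -0.0]
contact_force: [1.2, -0.2, -1.1]
gripper_width: 0.0381
grasp_force: 60.5
```

Request:
send_rows:
  plan:
    - [[0, 0, 0.01, 0, 0.3], [0, 0, 0.02, 0, 0.3], [0, 0, 0.02, 0, 0.3], [0, 0, 0.02, 0, 0.3], [0, 0, 0.02, 0, 0.3]]

```text
time_s: 26.48
tcp_pos: [0.511, 0.0053, 0.0686]
ee_rot: [0.999, 0.032, 0.0, 0.0]
contact_force: [0.1, -1.3, -0.6]
gripper_width: 0.0386
grasp_force: 60.6
```

Run:
```python
from h import *
rows([(.508,.007,.0205,-86,.3,5)])
```

```text
at [0.511  0.0053 0.0686] yaw -86.3 w 0.0386 gf 60.6 t 26.48
[[[-0.001, -0.0, 0.01, np.float64(-0.001), 0.3], [-0.0, -0.0, 0.01, np.float64(-0.001), 0.3], [-0.001, -0.001, 0.009, np.float64(-0.001), 0.3], [-0.0, -0.0, 0.01, np.float64(-0.001), 0.3], [-0.001, -0.001, 0.009, np.float64(-0.001), 0.3]]]
```

Request:
send_rows:
  plan:
    - [[-0.001, 0, 0.01, 0, 0.3], [-0.001, -0.001, 0.01, 0, 0.3], [-0.001, -0.001, 0.01, 0, 0.3], [0, 0, 0.01, 0, 0.3], [0, 0, 0.007, 0, 0.3]]

```text
time_s: 27.1
tcp_pos: [0.5077, 0.0084, 0.0218]
ee_rot: [0.999, 0.033, -0.0, -0.0]
contact_force: [0.5, -0.1, -0.7]
gripper_width: 0.0385
grasp_force: 60.5
```

Request:
send_rows:
  plan:
    - [[0, 0, 0.001, 0, 0.3], [0, 0, 0, 0, 0.3], [0, 0, 0, 0, 0.7], [0, 0, 0, 0, 0.7], [0, 0, 0, 0, 0.7]]

```text
time_s: 27.72
tcp_pos: [0.5079, 0.0084, 0.0215]
ee_rot: [0.999, 0.033, 0.0, -0.0]
contact_force: [-0.0, 0.2, 0.4]
gripper_width: 0.0597
grasp_force: 0.0
```

Request:
send_rows:
  plan:
    - [[0, 0, -0.02, 0, 0.7], [0, 0, -0.03, 0, 0.7], [0, 0, -0.04, 0, 0.7], [0, 0, -0.04, 0, 0.7], [0, 0, -0.03, 0, 0.7]]

```text
time_s: 28.35
tcp_pos: [0.508, 0.0082, 0.183]
ee_rot: [0.999, 0.033, 0.001, -0.0]
contact_force: [0.3, 0.2, 0.1]
gripper_width: 0.06
grasp_force: 0.0
```

Run:
```python
from h import *
rows([(.572,.326,.17,75,1,20)])
```

```text
at [0.508  0.0082 0.183 ] yaw -86.2 w 0.06 gf 0.0 t 28.35
[[[0.004, -0.016, 0.001, np.float64(-0.141), 1], [0.006, -0.015, 0.001, np.float64(-0.141), 1], [0.008, -0.014, 0.001, np.float64(-0.141), 1], [0.01, -0.012, 0.001, np.float64(-0.141), 1], [0.012, -0.011, 0.001, np.float64(-0.141), 1]]]
[[[0.013, -0.009, 0.001, np.float64(-0.141), 1], [0.015, -0.007, 0.0, np.float64(-0.141), 1], [0.015, -0.005, 0.001, np.float64(-0.141), 1], [0.016, -0.003, 0.0, np.float64(-0.141), 1], [0.016, -0.001, 0.001, np.float64(-0.14), 1]]]
[[[0.016, 0.002, 0.0, np.float64(-0.141), 1], [0.016, 0.004, 0.001, np.float64(-0.14), 1], [0.015, 0.006, 0.0, np.float64(-0.141), 1], [0.014, 0.008, 0.001, np.float64(-0.14), 1], [0.013, 0.01, 0.0, np.float64(-0.141), 1]]]
[[[0.011, 0.012, 0.001, np.float64(-0.14), 1], [0.009, 0.013, 0.0, np.float64(-0.141), 1], [0.008, 0.015, 0.001, np.float64(-0.14), 1], [0.005, 0.015, 0.0, np.float64(-0.141), 1], [0.003, 0.017, 0.001, np.float64(-0.14), 1]]]
```

Request:
send_rows:
  plan:
    - [[0.004, -0.016, 0, -0.141, 1], [0.006, -0.015, 0, -0.141, 1], [0.008, -0.014, 0, -0.141, 1], [0.01, -0.012, 0, -0.141, 1], [0.012, -0.011, 0, -0.141, 1]]

```text
time_s: 28.98
tcp_pos: [0.5226, 0.0881, 0.1814]
ee_rot: [0.926, 0.378, 0.0, -0.0]
contact_force: [-0.8, 0.2, 0.2]
gripper_width: 0.0856
grasp_force: 0.0
```

Request:
send_rows:
  plan:
    - [[0.013, -0.009, 0, -0.141, 1], [0.015, -0.007, 0, -0.141, 1], [0.015, -0.005, 0, -0.141, 1], [0.016, -0.003, 0, -0.141, 1], [0.016, -0.001, 0, -0.141, 1]]

```text
time_s: 29.6
tcp_pos: [0.5383, 0.1669, 0.1813]
ee_rot: [0.738, 0.674, -0.0, -0.0]
contact_force: [0.0, -0.2, -0.1]
gripper_width: 0.0851
grasp_force: 0.0
```

Request:
send_rows:
  plan:
    - [[0.016, 0.002, 0, -0.141, 1], [0.016, 0.004, 0, -0.141, 1], [0.015, 0.006, 0, -0.141, 1], [0.014, 0.008, 0, -0.141, 1], [0.013, 0.01, 0, -0.141, 1]]

```text
time_s: 30.22
tcp_pos: [0.5543, 0.2465, 0.1813]
ee_rot: [0.46, 0.888, -0.0, -0.0]
contact_force: [0.0, -0.2, -0.4]
gripper_width: 0.0854
grasp_force: 0.0
```

Request:
send_rows:
  plan:
    - [[0.011, 0.012, 0, -0.141, 1], [0.009, 0.013, 0, -0.141, 1], [0.008, 0.015, 0, -0.141, 1], [0.005, 0.015, 0, -0.141, 1], [0.003, 0.017, 0, -0.141, 1]]

```text
time_s: 30.85
tcp_pos: [0.5717, 0.3267, 0.1812]
ee_rot: [0.126, 0.992, -0.0, -0.0]
contact_force: [1.0, -0.1, -0.5]
gripper_width: 0.0854
grasp_force: 0.0
```

Request:
send_rows:
  plan:
    - [[0, 0, 0, 0, 1], [0, 0, 0, 0, 1], [0, 0, 0, 0, 1], [0, 0, 0, 0, 1], [0, 0, 0, 0, 1]]

```text
time_s: 31.48
tcp_pos: [0.5716, 0.3264, 0.1814]
ee_rot: [0.128, 0.992, 0.0, 0.0]
contact_force: [0.2, 0.5, -0.1]
gripper_width: 0.0855
grasp_force: 0.0
```

Run:
```python
from h import *
c=cap("wrist");np.save('pics/w11.npy',c,allow_pickle=True);save(c,'w11.png')
rows([])
```

```text
at [0.5716 0.3265 0.1814] yaw 75.3 w 0.0854 gf 0.0 t 31.52
```

View pics/w11.png

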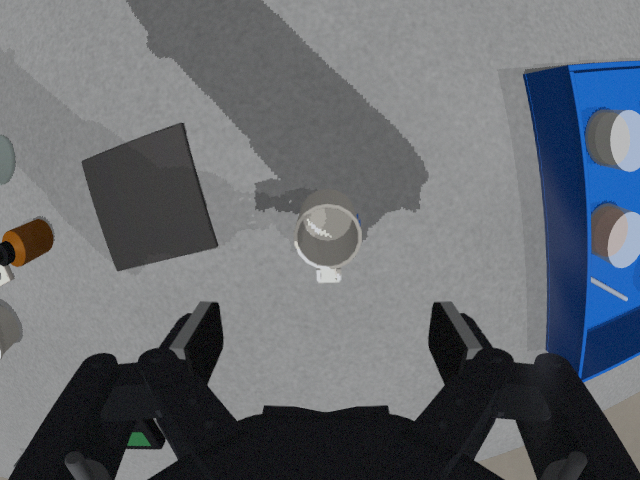

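The beaker's rim is centred at (328,237), its spout at (328,275) lies square to the closing line, and the mat's corners are (183,124), (216,245), (117,270), (82,161).

Run:
```python
from h import *
c=np.load('pics/w11.npy',allow_pickle=True).item()
b=onz(c,328,237,.068,1);s=onz(c,328,275,.066,1)-b
print('beaker',b,np.degrees(np.arctan2(s[1],s[0])),'mat',np.mean([onz(c,*q,.006,1) for q in((183,124),(216,245),(117,270),(82,161))],0))
rows([(b[0],b[1],.03,75.3,1,10)])
```

```text
beaker [0.57329855 0.32838236 0.068     ] -14.641187566766401 mat [0.51299003 0.16525422 0.006     ]
at [0.5716 0.3265 0.1814] yaw 75.3 w 0.0854 gf 0.0 t 31.52
[[[-0.0, 0.0, 0.015, np.float64(0.0), 1], [-0.0, 0.0, 0.015, np.float64(0.0), 1], [-0.0, 0.0, 0.015, np.float64(0.0), 1], [-0.0, 0.0, 0.015, np.float64(0.0), 1], [-0.0, 0.0, 0.015, np.float64(0.0), 1]]]
[[[-0.0, 0.0, 0.015, np.float64(0.0), 1], [-0.0, 0.001, 0.015, np.float64(0.0), 1], [-0.0, 0.0, 0.015, np.float64(0.0), 1], [-0.001, 0.001, 0.016, np.float64(0.0), 1], [-0.0, 0.0, 0.015, np.float64(0.0), 1]]]
```

Request:
send_rows:
  plan:
    - [[-0.001, 0.001, 0.02, 0, 1], [0, 0.001, 0.02, 0, 1], [0, 0, 0.02, 0, 1], [0, 0, 0.02, 0, 1], [0, 0, 0.02, 0, 1]]

```text
time_s: 32.15
tcp_pos: [0.5731, 0.3283, 0.0807]
ee_rot: [0.128, 0.992, 0.0, 0.0]
contact_force: [-0.0, -0.7, 0.1]
gripper_width: 0.0854
grasp_force: 0.0
```

Request:
send_rows:
  plan:
    - [[0, 0, 0.02, 0, 1], [0, 0, 0.02, 0, 1], [0, 0, 0.011, 0, 1], [0, 0, 0, 0, 1], [0, 0, 0, 0, 0.3]]

```text
time_s: 32.78
tcp_pos: [0.5736, 0.3285, 0.031]
ee_rot: [0.128, 0.992, 0.0, 0.0]
contact_force: [0.5, 0.5, -0.0]
gripper_width: 0.07
grasp_force: 0.0
```

Request:
send_rows:
  plan:
    - [[0, 0, 0, 0, 0.3], [0, 0, 0, 0, 0.3], [0, 0, 0, 0, 0.3], [0, 0, 0, 0, 0.3], [0, 0, 0, 0, 0.3]]

```text
time_s: 33.4
tcp_pos: [0.5738, 0.3286, 0.0316]
ee_rot: [0.128, 0.992, 0.001, 0.001]
contact_force: [-1.0, -1.0, 5.2]
gripper_width: 0.0495
grasp_force: 62.3
```

Run:
```python
from h import *
rows([(.573,.328,.12,75,.3,5),(.512,.162,.11,-1.5,.3,10)])
```

```text
at [0.5738 0.3286 0.0316] yaw 75.3 w 0.0495 gf 62.3 t 33.4
[[[0.0, -0.0, -0.018, np.float64(0.001), 0.3], [0.0, -0.0, -0.018, np.float64(0.001), 0.3], [0.0, -0.0, -0.017, np.float64(0.001), 0.3], [0.0, -0.0, -0.018, np.float64(0.001), 0.3], [0.001, -0.001, -0.017, np.float64(0.002), 0.3]]]
[[[0.002, -0.018, 0.001, np.float64(0.134), 0.3], [-0.001, -0.018, 0.001, np.float64(0.133), 0.3], [-0.003, -0.017, 0.001, np.float64(0.134), 0.3], [-0.005, -0.017, 0.001, np.float64(0.133), 0.3], [-0.008, -0.016, 0.001, np.float64(0.134), 0.3]]]
[[[-0.01, -0.015, 0.001, np.float64(0.133), 0.3], [-0.011, -0.013, 0.001, np.float64(0.134), 0.3], [-0.013, -0.011, 0.001, np.float64(0.133), 0.3], [-0.015, -0.01, 0.001, np.float64(0.134), 0.3], [-0.016, -0.008, 0.001, np.float64(0.133), 0.3]]]
```

Request:
send_rows:
  plan:
    - [[0, 0, -0.018, 0, 0.3], [0, 0, -0.018, 0, 0.3], [0, 0, -0.018, 0, 0.3], [0, 0, -0.018, 0, 0.3], [0, 0, -0.017, 0, 0.3]]

```text
time_s: 34.02
tcp_pos: [0.5732, 0.3283, 0.1209]
ee_rot: [0.128, 0.992, 0.0, 0.0]
contact_force: [-0.3, -0.4, -0.4]
gripper_width: 0.0497
grasp_force: 62.0
```

Request:
send_rows:
  plan:
    - [[0.002, -0.018, 0, 0.134, 0.3], [-0.001, -0.018, 0, 0.134, 0.3], [-0.003, -0.017, 0, 0.134, 0.3], [-0.005, -0.017, 0, 0.134, 0.3], [-0.008, -0.016, 0, 0.134, 0.3]]

```text
time_s: 34.65
tcp_pos: [0.5423, 0.2443, 0.12]
ee_rot: [0.448, 0.894, 0.0, -0.0]
contact_force: [-0.2, 0.0, -0.9]
gripper_width: 0.0493
grasp_force: 62.0
```

Request:
send_rows:
  plan:
    - [[-0.01, -0.015, 0, 0.134, 0.3], [-0.011, -0.013, 0, 0.134, 0.3], [-0.013, -0.011, 0, 0.134, 0.3], [-0.015, -0.01, 0, 0.134, 0.3], [-0.016, -0.008, 0, 0.134, 0.3]]

```text
time_s: 35.28
tcp_pos: [0.5127, 0.1615, 0.1199]
ee_rot: [0.717, 0.697, 0.0, -0.0]
contact_force: [0.2, -0.0, -0.2]
gripper_width: 0.0491
grasp_force: 62.0
```

Request:
send_rows:
  plan:
    - [[0, 0, 0.015, 0, 0.3], [0, 0, 0.02, 0, 0.3], [0, 0, 0.02, 0, 0.3], [0, 0, 0.015, 0, 0.3], [0, 0, 0, 0, 0.3]]

```text
time_s: 35.9
tcp_pos: [0.5122, 0.162, 0.048]
ee_rot: [0.715, 0.699, -0.001, -0.001]
contact_force: [0.4, -0.6, -0.1]
gripper_width: 0.0495
grasp_force: 62.1
```

Run:
```python
from h import *
rows([(.513,.163,.0385,-1.5,.3,5)])
```

```text
at [0.5122 0.162  0.048 ] yaw -1.3 w 0.0495 gf 62.1 t 35.9
[[[0.0, 0.0, 0.002, np.float64(0.001), 0.3], [0.0, 0.0, 0.002, np.float64(0.0), 0.3], [0.0, 0.0, 0.002, np.float64(0.001), 0.3], [0.001, 0.0, 0.002, np.float64(0.0), 0.3], [0.0, 0.001, 0.002, np.float64(0.001), 0.3]]]
```

Request:
send_rows:
  plan:
    - [[0, 0, 0.004, 0, 0.3], [0, 0, 0.004, 0, 0.3], [0, 0, 0.003, 0, 0.3], [0, 0, 0, 0, 0.3], [0, 0, 0, 0, 0.3]]

```text
time_s: 36.52
tcp_pos: [0.513, 0.1618, 0.0385]
ee_rot: [0.716, 0.698, 0.0, 0.0]
contact_force: [0.3, -0.4, -0.1]
gripper_width: 0.0496
grasp_force: 62.1
```

Request:
send_rows:
  plan:
    - [[0, 0, 0, 0, 0.8], [0, 0, 0, 0, 0.8], [0, 0, 0, 0, 0.8], [0, 0, 0, 0, 0.8], [0, 0, 0, 0, 0.8]]

```text
time_s: 37.15
tcp_pos: [0.5129, 0.1618, 0.0383]
ee_rot: [0.716, 0.698, -0.0, -0.0]
contact_force: [0.1, 0.8, -0.1]
gripper_width: 0.0683
grasp_force: 0.0
```

Request:
send_rows:
  plan:
    - [[0, 0, -0.02, 0, 0.8], [0, 0, -0.03, 0, 0.8], [0, 0, -0.04, 0, 0.8], [0, 0, -0.04, 0, 0.8], [0, 0, -0.04, 0, 0.8]]

```text
time_s: 37.78
tcp_pos: [0.5127, 0.1617, 0.2096]
ee_rot: [0.716, 0.698, -0.0, -0.0]
contact_force: [0.1, 0.6, -0.3]
gripper_width: 0.068
grasp_force: 0.0
```

Request:
send_rows:
  plan:
    - [[0.045, 0, 0, 0, 0.8], [0.045, 0, 0, 0, 0.8], [0.045, 0, 0, 0, 0.8], [0.045, 0, 0, 0, 0.8], [0.045, -0.02, 0, 0, 0.8]]

```text
time_s: 38.4
tcp_pos: [0.4993, 0.3881, 0.2082]
ee_rot: [0.716, 0.698, 0.0, 0.001]
contact_force: [-0.4, -0.2, 0.6]
gripper_width: 0.0683
grasp_force: 0.0
```

Request:
send_rows:
  plan:
    - [[0.045, -0.03, 0, 0, 0.8], [0.045, -0.03, 0, 0, 0.8], [0, -0.03, 0, 0, 0.8], [0, -0.03, 0, 0, 0.8], [0, 0, 0, 0, 0.8]]

```text
time_s: 39.02
tcp_pos: [0.378, 0.4811, 0.2081]
ee_rot: [0.715, 0.699, -0.001, -0.001]
contact_force: [0.7, -0.0, -0.0]
gripper_width: 0.0681
grasp_force: 0.0
```

Run:
```python
from h import *
c=cap("top");np.save('pics/t12.npy',c,allow_pickle=True);d=cap("scene")
a=cv2.resize(c["img"][120:340,150:500,::-1],(800,503))
cv2.imwrite('pics/c12.png',a[:600])
rows([])
```

```text
at [0.3812 0.4802 0.2085] yaw -1.4 w 0.0684 gf 0.0 t 39.12
```

View pics/c12.png

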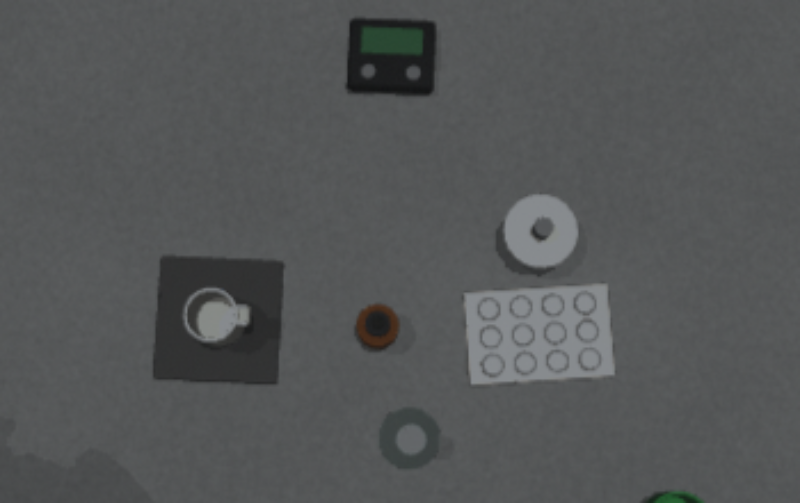

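The top view shows the beaker on the mat with its spout towards the tile, the bottle in between at crop (377,326), the lidded pot behind the tile at (540,231), and the flask and clock unmoved. Numeric check, then hand in.

Run:
```python
from h import *
c=np.load('pics/t12.npy',allow_pickle=True).item();q=lambda u,v,z:onz(c,150+u/2.2857,120+v/2.2857,z)[:2]
mat=np.mean([q(*p,.006) for p in((162,257),(283,261),(277,383),(154,378))],0);T=[q(*p,.01) for p in((464,293),(607,285),(614,375),(471,384))];t=np.mean(T,0)
y=T[0]-T[1];y/=np.linalg.norm(y);x=np.array([y[1],-y[0]])
b=q(210.5,314,.074);bo=q(377.5,327,.045);l=q(540.5,231,.05)
print('beaker-mat',b-mat,'bottle: mat',np.linalg.norm(bo-mat),'tile',np.linalg.norm(bo-t),'dx',(bo-mat)[0],'lid in tile',(l-t)@x,(l-t)@y)
```

```text
beaker-mat [-0.0005842  -0.00107373] bottle: mat 0.1537619045496252 tile 0.15536256281101726 dx -0.007604130223046179 lid in tile 0.09401855473161481 -0.0029251489629879305
```

```bash
python3 -c "
from bench import arm
print(arm.job_done())"
```

```text
the job is handed in; nothing more can be done
None
```

I handed the job in at about 39 s; no verdict came back. My last top view measured all placements within tolerance: the beaker about 1 mm off the mat centre with its spout towards the tile, the bottle midway, and the lidded pot centred behind the tile, with the flask and clock looking unmoved.

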